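# Set the light-stand leg to its length mark and close the cam lever

### The job

Take the foot bar of the sprung light-stand leg near its far right end, to the right of the open cam lever, and draw the leg out until the bar's pointed left end stands opposite the pointer on the scale rail. Keep holding the bar at that mark and, sliding your hand along it to the left, push the cam lever fully closed, so that it lies parallel to the leg. Finish while still holding the bar, with the leg at the mark and the lever closed; leave the pointer and the things lying around where they are.

Things in the scene. Friction and masses are not known exactly. Their poses are not given: they have to be found in the camera images.
- stand: Fixed cradle holding the leg's outer tube (32 mm) level, black cam collar at its mouth. Origin on the bench top (z = 0) below the mouth. x runs along the tube away from the mouth (the leg comes out to -x), y left, z up. Foot 100 mm wide; collar and lug at x -4 to 32, y -43 to 21 mm, 71 mm high; pivot pin 81 mm high. Pointer rail at y 87 to 101 mm. Bench clear under the bar's right half.
- leg: Steel tube (23 mm) with a square foot bar (12 x 12 mm) across its outer end. Origin: leg axis at the bar's centre line, 50 mm above the bench; axes as the stand's. Bar along y from -165 mm (14 mm thick end cap from -155) to 55, then a point to 69 mm; black block 24 x 30 x 26 mm at the origin. Slides 0 to 70 mm to the stand's -x; starts fully in, at x = -40 mm of the stand.
- bar_grip (a point): Point on the bar's centre line 135 mm right (-y) of the leg's axis, moving with the leg; 20 mm of room to the lever beside a 24 mm wide finger. Take the bar here from above, a finger on either side of it (along x); closed fingers can slide along it. A spring draws the leg in: 3 N fully in, 4 to 6 N at the marks. The leg goes back when let go, even with the lever closed.
- pointer_tip (a point): Tip of the small pointer on the scale rail, 50 mm above the bench, 73 mm left of the leg's axis; axes as the stand's. The leg is at the mark when the bar's pointed left end is opposite it: leg and tip at the same x in the stand's frame. It stands 65 to 85 mm out from the tube's mouth (25 to 45 mm of leg travel), different each run; stiff (25 N), not to be shifted.
- lever (a joint): Cam lever, rad: 0 = fully closed, at a stop, parallel to the leg (pointing to the stand's -x); grows as it swings right (-y); starts at 0.42 to 0.50. Upright pivot at x 15, y -30 mm of the stand. Stays where it is left; about 1.2 N at 100 mm from the pivot moves it.
- lever_tip (a point): Centre of the lever's free end, 70 mm above the bench, 130 mm from the pivot. The level blade is 7 mm thick (10 mm along its last 50 mm, black plastic) and lies 62 to 79 mm above the bench, so it passes 6 mm over the foot bar, and fingers that hold the bar meet it with their sides.
- spanner_small: Small spanner, 20 x 124 x 6 mm, lying to the right of the stand. Origin at the centre of its underside, long along its own y. Leave it.
- electrical_tape: Black roll of tape, 68 mm across, 19 mm high, lying to the left of the stand. Origin at the centre of its underside. Leave it.
- bolt: Short bolt, 52 x 17 x 15 mm, lying to the left, towards the robot. Origin at the centre of its underside. Leave it.

How it is judged:
On the way, in this order (a step that is already met when the one before it is completed fails the run):
1. the leg is held in the fingers at the mark, the lever still open (x of leg in the frame of pointer_tip between -0.005 and 0.005 m and contact force between the fingers and leg above 2 N and value of joint lever above 0.3 rad), for 0.2 s.
2. the lever is closed, the leg still held at the mark (x of leg in the frame of pointer_tip between -0.005 and 0.005 m and contact force between the fingers and leg above 2 N and value of joint lever below 0.06 rad), for 0.2 s.
At the end, for the whole second after the job is handed in: The foot bar is held by the fingers (more than 2 N between fingers and leg), the leg stands still within 5 mm of the pointer's mark, and the lever is within 0.06 rad of closed (all of step 2 and linear speed of leg below 0.01 m/s); the arm keeps its last pose, push and grip.
It fails at once if the lever is swung past 0.3 rad towards closed while the leg is more than 9 mm off the mark (value of joint lever below 0.3 rad and (x of leg in the frame of pointer_tip above 0.009 m or x of leg in the frame of pointer_tip below -0.009 m)).
It fails at once if the pointer is shifted by more than 4 mm (distance of pointer_tip from where it was at the start of the episode above 0.004 m).
It fails at once if the small spanner is moved by more than 20 mm (distance of spanner_small from where it was at the start of the episode above 0.02 m).
It fails at once if the roll of tape is moved by more than 20 mm (distance of electrical_tape from where it was at the start of the episode above 0.02 m).
It fails at once if the bolt is moved by more than 20 mm (distance of bolt from where it was at the start of the episode above 0.02 m).
It also fails if it takes over 40 s, if anything falls off the work surface, if the arm or the gripper's body presses on something with over 40 N, if the wrist force passes 120 N, or if a joint passes its speed limit or range.

### The arm

A 6-joint arm with a two-finger parallel gripper is mounted at the origin on a cart in front of the work surface, level with it; the furniture and walls round the work are solid. World frame = base frame: x ahead of the robot, y to its left, z up, the work surface at z = 0. Lengths are in m, angles in rad, forces in N, time in s.
With the tool pointing down it reaches from about 0.375 to 0.9 m from the base axis. Payload 3.1 kg.
Tool frame: the origin (TCP) lies where the fingers leave the gripper's body, on its centre line; the fingertips stand 70 mm ahead of it and the grasp point (between the pads) lies 51 mm ahead of it; y points along the fingers, x is the direction in which the jaws open and shut, and the axes are right-handed (so a half turn about y gives the same grasp; the last joint's range is limited). The gripper opens to 87 mm and grips with 3 to 60 N. Pads are 19 mm wide; open, the fingers measure 117 mm over their backs; the gripper's body (75 mm by 190 mm) begins 51 mm behind the grasp point.
Start: joints at [-1.321, 0.527, 1.433, -0, 1.181, -0.178], TCP at [0.259, -0.569, 0.292] pointing down, gripper open.
Joint ranges: [-3.08, 3.08], [-0.75, 2.2], [0.22, 2.44], [-1.43, 4.57], [0, 2.65], [-2.85, 2.85]. Speed limits (rad/s): [2.79, 2.79, 3.14, 3.14, 3.14, 3.14].

### API

Orientations are given as a unit quaternion [w, x, y, z].
In Python, from rig import ctrl, capture, camera_info gives the robot as it stands. The module is installed in compiled form; this text tells all that it offers.
- The arm moves only by the tool move_arm, never from a script. Its argument "series" is a list of rows, each a list of 4 numbers: the shift along the world's x, y, z in cm, then the turn about the world's z in rad. In form: [[dx, dy, dz, yaw], ...]. A call has 1 to 8 rows; each row shifts and turns the commanded pose from where the row before left it; what a row does not reach is not made up. A row lasts 1/12 s, in which the tool goes at most 41.7 mm and 7.16 degrees, less where a joint would pass 70% of its speed; a pose out of reach is approached as far as the arm can. A call is refused whole if a number of a shift passes 4.17 or a number of a turn 0.125, either way. A call with a gripper value outside its range is refused whole. "hand" is the finger opening in cm, from 0 to 8.7, set as the call begins (left out, the last holds). The fingers move at their own pace and stop on an object; "squeeze" is the grip in N (left out, the last holds). Time passes only in rows, so rows that do not move let the fingers close. It gives the time, the measured TCP pose, the force and the opening at its end, in the units of the state.
- ctrl.get_state(): the state, without advancing time (a new reading comes with each control period).
- capture(name): name is "scene" or "side" or "wrist"; returns the picture (400x640x3 uint8, red, green, blue); there is no depth.
- camera_info(name): a dict with "K" (3x3 intrinsics, pixels), "k1" (the pictures are not rectified: a ray, as slopes to the right and down, at radius r is drawn at 1 + k1 r^2 times it, then the intrinsics apply), "rvec" (rotation vector, rad) and "tvec" (3), from world to camera coordinates, as OpenCV has them. Camera axes: x right, y down, z forward; pixel columns grow to the right and rows downward; lengths in m; the calibration is good to about 2 mm. A picture is of the moment at which its call begins: read the wrist's pose just before it. camera_info takes no time and is no camera call; for the wrist camera it gives the pose at the moment of the call.
- ctrl.job_done(): hands the job in, once; it reports no verdict.
The state is a dict: "time_s": time; "q": joint angles; "joint_vel": joint speeds; "joint_efforts": joint torques, N m; "eef_pos": TCP position; "tool_rot": TCP orientation; "contact_force": force on the tool from outside, world axes, zero at the start; "ft_torque": the same for the moment, N m; "opening": finger opening in m.
Only numpy, scipy, OpenCV 4.12 (cv2) and the standard library are available. Lean on these libraries where they do the work, as an engineer would, in place of code of your own. Each camera call takes 0.05 s, during which the arm holds its last target.

## Working session

There is one attempt and no reset: what is moved stays moved. The work goes in short steps, Python scripts to look and compute and a tool call to move; the robot and the scene stay as the last step left them, time stands still between calls to the robot, and variables do not carry over. Pictures are saved under pics/ and viewed, and the job is handed in when it is done.

Besides the shell and the picture viewer there is one more tool, called by a JSON object that holds its "op" and its "data", one argument or row to a line. move_arm: Moves the arm, as the interface text tells. Its arguments: {"type":"object","properties":{"series":{"type":"array"},"hand":{"type":"number"},"squeeze":{"type":"number"}},"required":["series"]}

```bash
mkdir -p pics
python3 - <<'E'
from rig import ctrl,capture,camera_info
import cv2
s=ctrl.get_state()
for k,v in s.items(): print(k,v)
for n in ["scene","side","wrist"]:
    print(n,camera_info(n))
    cv2.imwrite(f"pics/{n}0.png",capture(n)[:,:,::-1])
E
```

```text
time_s 0.0
q [-1.32148089e+00  5.28433551e-01  1.43390249e+00  6.01627850e-06
  1.18140258e+00 -1.78508397e-01]
joint_vel [-0.00041626 -0.00114556  0.00037797 -0.00069162  0.00110485 -0.00088801]
joint_efforts [ 2.65023664e-04 -4.40037704e+01 -1.76593834e+01  6.33148011e-02
  5.82917745e-02 -1.70504159e-04]
eef_pos [ 0.25918349 -0.5680809   0.29129146]
tool_rot [ 0.59526394 -0.59422673  0.38301611 -0.3819085 ]
contact_force [ 0.45755883 -0.4794573   0.055934  ]
ft_torque [ 0.05943769 -0.01542227 -0.00473977]
opening 0.08680149208041188
scene {'K': array([[458.94342242,   0.        , 309.27254936],
       [  0.        , 458.94342242, 197.53636058],
       [  0.        ,   0.        ,   1.        ]]), 'k1': -0.09615052705781783, 'rvec': array([ 1.8546329 , -0.96314384,  0.59189411]), 'tvec': array([-0.3311401 ,  0.27237854,  0.51060181])}
side {'K': array([[367.63346637,   0.        , 321.1202394 ],
       [  0.        , 367.63346637, 196.7315462 ],
       [  0.        ,   0.        ,   1.        ]]), 'k1': -0.039494063912865786, 'rvec': array([ 0.15198748, -2.53867979,  1.69281385]), 'tvec': array([0.5113343 , 0.08787861, 0.78800969])}
wrist {'K': array([[356.5463459 ,   0.        , 320.03209154],
       [  0.        , 356.5463459 , 199.65563918],
       [  0.        ,   0.        ,   1.        ]]), 'k1': -0.08108977545374503, 'rvec': array([-2.44184553,  1.56994392,  0.22045966]), 'tvec': array([-0.62376701, -0.03268906,  0.39216528])}
```

View pics/scene0.png

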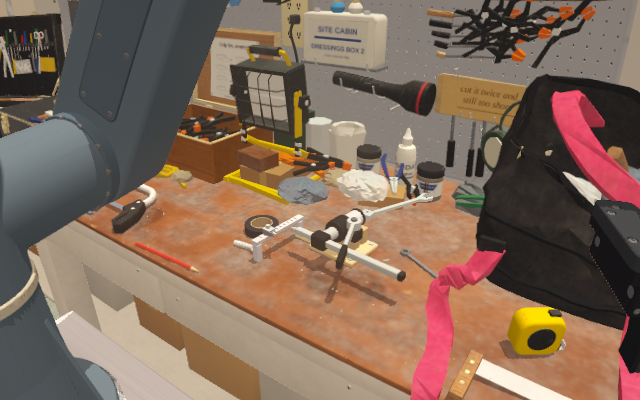

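View pics/side0.png

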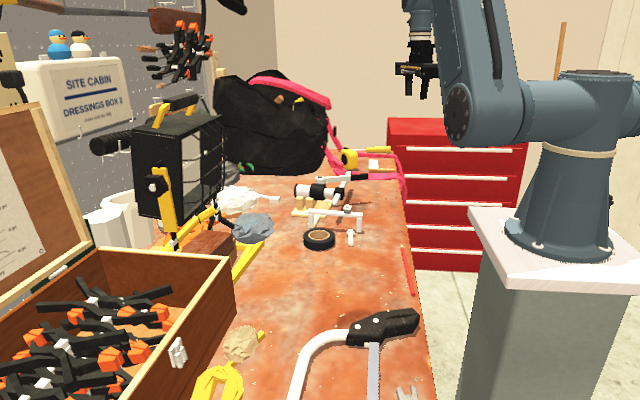

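View pics/wrist0.png

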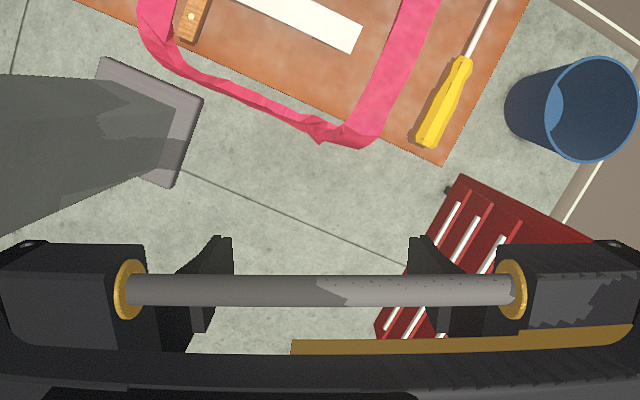

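Scene: the stand is at about (340,235), the bar's cap at (402,275), the bar's left end near (290,230), and the tape at (262,226). I'll enlarge this.

Run:
```python
import cv2
a=cv2.imread("pics/scene0.png")
cv2.imwrite("pics/c1.png",cv2.resize(a[180:300,225:425],None,fx=4,fy=4,interpolation=cv2.INTER_CUBIC))
a=cv2.imread("pics/side0.png")
cv2.imwrite("pics/c2.png",cv2.resize(a[160:260,270:410],None,fx=5.5,fy=5.5,interpolation=cv2.INTER_CUBIC))
```

```text
(no output)
```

View pics/c1.png

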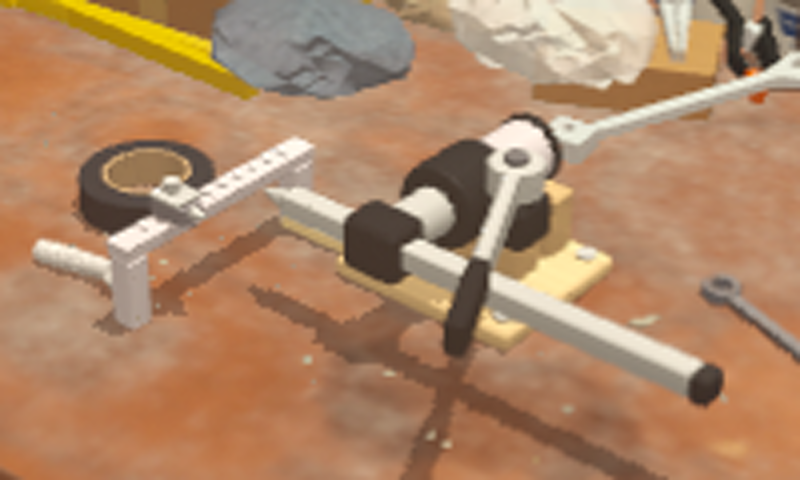

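View pics/c2.png

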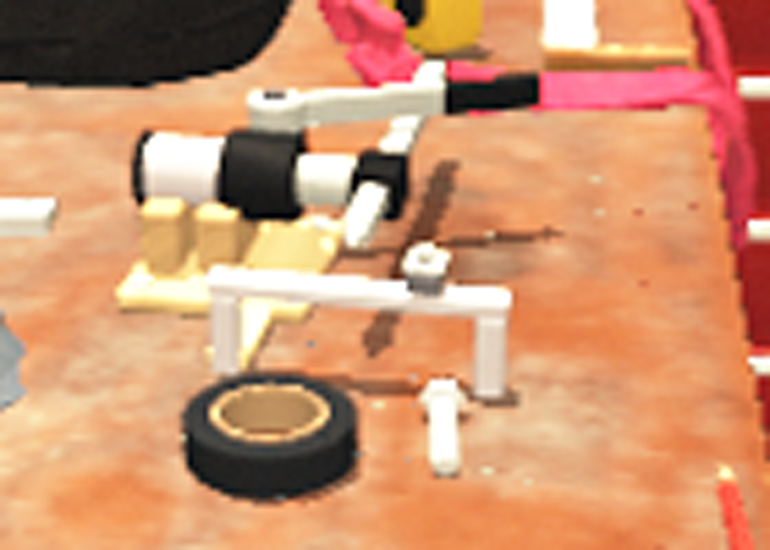

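Crop 1 (x4, offset 225,180): bar point (268,192), pivot pin (517,157), cap end (709,384), lever end (457,350), pointer tip about (200,213). I'll fit the stand pose to these.

```bash
cat > h.py <<'E'
import numpy as np,cv2
from rig import camera_info
from scipy.optimize import least_squares
def proj(P,ci):
    P=np.atleast_2d(P).astype(float)
    return cv2.projectPoints(P,ci['rvec'],ci['tvec'],ci['K'],np.array([ci['k1'],0,0,0.]))[0][:,0]
def ray(px,ci):
    R=cv2.Rodrigues(ci['rvec'])[0]
    u=cv2.undistortPoints(np.array([[px]],float),ci['K'],np.array([ci['k1'],0,0,0.]))[0,0]
    return -R.T@ci['tvec'], R.T@np.array([u[0],u[1],1])
def atz(px,z,ci):
    o,d=ray(px,ci); return o+d*(z-o[2])/d[2]
def s2w(p,X):
    c,s=np.cos(X[2]),np.sin(X[2]); p=np.asarray(p,float)
    return np.array([X[0]+c*p[0]-s*p[1],X[1]+s*p[0]+c*p[1],p[2]])
E
cat > fit.py <<'E'
from h import *
sc,sd=camera_info('scene'),camera_info('side')
S=lambda u,v:(225+u/4,180+v/4); D=lambda u,v:(270+u/5.5,160+v/5.5)
for n,px,z in [('tip',S(268,192),.05),('cap',S(709,384),.05),('pivot',S(517,157),.081),('lev',S(457,345),.070),('ptr',S(200,213),.05)]:
    print(n,atz(px,z,sc).round(4))
print('side tip',atz(D(353,240),.05,sd).round(4),'pivot',atz(D(275,95),.081,sd).round(4))
def lev(a): return np.array([.015-.13*np.cos(a),-.03-.13*np.sin(a),.07])
def f(X):
    L=[((-.04,.069,.05),S(268,192),sc),((-.04,-.165,.05),S(709,384),sc),((.015,-.03,.081),S(517,157),sc),(lev(X[3]),S(457,346),sc),((X[4],.073,.05),S(200,213),sc),
     ((-.04,.069,.05),D(353,240),sd),((.015,-.03,.081),D(275,95),sd),(lev(X[3]),D(538,90),sd)]
    return np.concatenate([proj(s2w(p,X),c)[0]-px for p,px,c in L])
g=atz(S(517,157),.081,sc)
best=min((least_squares(f,[g[0],g[1],y,.45,-.075]) for y in (-.5,0,.5,1)),key=lambda r:r.cost)
X=best.x; print(X, best.fun.reshape(-1,2).round(1).tolist())
np.save('X.npy',X)
print('grip',s2w((-.04,-.135,.05),X),'ptr',s2w((X[4],.073,.05),X),'travel mm',1000*(-.04-X[4]), 'levtip',s2w(lev(X[3]),X))
E
python3 fit.py
```

```text
tip [ 0.486  -0.0245  0.05  ]
cap [ 0.467  -0.2508  0.05  ]
pivot [ 0.5301 -0.1272  0.081 ]
lev [ 0.4094 -0.172   0.07  ]
ptr [ 0.454  -0.0109  0.05  ]
side tip [ 0.4875 -0.0231  0.05  ] pivot [ 0.5324 -0.1147  0.081 ]
[ 0.5209953  -0.09326446 -0.10256324  0.4666203  -0.0762458 ] [[-1.0, -1.2], [0.7, 1.4], [-0.5, -1.0], [0.1, -1.1], [0.4, 0.7], [-0.5, 0.4], [0.3, -1.3], [0.5, -1.0]]
grip [ 0.46738372 -0.2234597   0.05      ] ptr [ 0.45262416 -0.01284177  0.05      ] travel mm 36.245804249143745 levtip [ 0.41136517 -0.17093145  0.07      ]
```

Run:
```python
from h import *
from rig import ctrl
from scipy.spatial.transform import Rotation as R
s=ctrl.get_state(); q=s['tool_rot']
M=R.from_quat([q[1],q[2],q[3],q[0]]).as_matrix(); print(M.round(3))
X=np.load('X.npy'); t=X[2]
a=np.arctan2(M[1,0],M[0,0]); print('toolx yaw',a,'need',[(t-a+np.pi/2)%np.pi-np.pi/2])
ci=camera_info('wrist'); Rc=cv2.Rodrigues(ci['rvec'])[0]; C=-Rc.T@ci['tvec']
print('cam pos in tool',M.T@(C-s['eef_pos']),'axis in tool',M.T@Rc.T@[0,0,1.])
```

```text
[[ 0.415 -0.     0.91 ]
 [-0.91   0.002  0.415]
 [-0.002 -1.     0.   ]]
toolx yaw -1.1429908519485839 need [np.float64(1.0404276143049942)]
cam pos in tool [-4.40373656e-06 -9.34456748e-02  7.50556865e-02] axis in tool [-3.93506859e-04  9.62204708e-01 -2.72326910e-01]
```

{"op": "move_arm", "data": {
  "series": [
    [1.75, 2.9, 0, 0.087],
    [1.75, 2.9, 0, 0.087],
    [1.75, 2.9, 0, 0.087],
    [1.75, 2.9, 0, 0.087],
    [1.75, 2.9, 0, 0.087],
    [1.75, 2.9, 0, 0.087]
  ],
  "hand": 8.7
}}

```text
time_s: 0.65
eef_pos: [0.3647, -0.3931, 0.292]
tool_rot: [0.674, -0.674, 0.215, -0.215]
contact_force: [0.8, 0.1, -0.0]
opening: 0.0868
```

{"op": "move_arm", "data": {
  "series": [
    [1.7, 2.85, 0, 0.087],
    [1.7, 2.85, 0, 0.087],
    [1.7, 2.85, 0, 0.087],
    [1.7, 2.85, 0, 0.087],
    [1.7, 2.85, 0, 0.087],
    [1.7, 2.85, 0, 0.087],
    [0, 0, 0, 0],
    [0, 0, 0, 0]
  ]
}}

```text
time_s: 1.32
eef_pos: [0.4668, -0.222, 0.2921]
tool_rot: [0.706, -0.706, 0.034, -0.034]
contact_force: [-0.4, -0.0, -0.4]
opening: 0.0872
```

Run:
```python
from rig import ctrl,capture,camera_info
import cv2
for n in ["wrist","scene"]:
    print(camera_info(n))
    cv2.imwrite(f"pics/{n}1.png",capture(n)[:,:,::-1])
```

```text
{'K': array([[356.5463459 ,   0.        , 320.03209154],
       [  0.        , 356.5463459 , 199.65563918],
       [  0.        ,   0.        ,   1.        ]]), 'k1': -0.08108977545374503, 'rvec': array([-2.86281425,  0.13736758,  0.01948596]), 'tvec': array([-0.48611797, -0.2026    ,  0.34349988])}
{'K': array([[458.94342242,   0.        , 309.27254936],
       [  0.        , 458.94342242, 197.53636058],
       [  0.        ,   0.        ,   1.        ]]), 'k1': -0.09615052705781783, 'rvec': array([ 1.8546329 , -0.96314384,  0.59189411]), 'tvec': array([-0.3311401 ,  0.27237854,  0.51060181])}
```

View pics/wrist1.png

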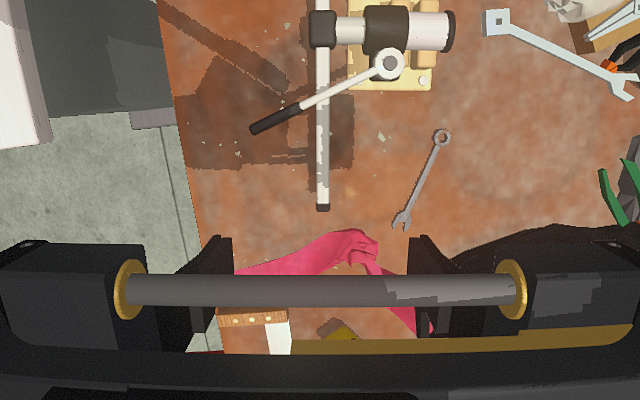

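View pics/scene1.png

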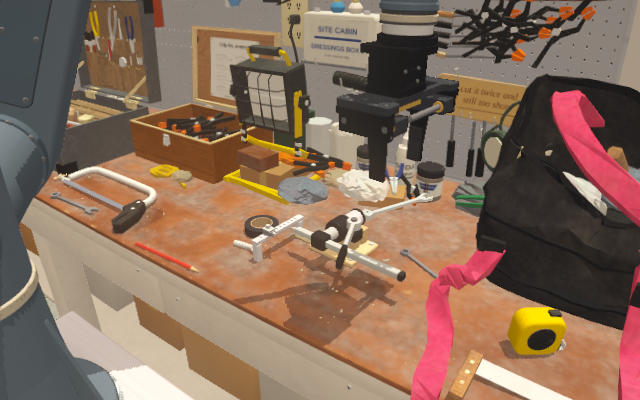

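The wrist view shows the bar vertical at column 323, the cap end at row 208, the pivot at (390,64) and the lever end at (252,130). I'll shift left so the pointer comes into the wrist view.

{"op": "move_arm", "data": {
  "series": [
    [0.3, 3.5, 0, 0],
    [0.3, 3.5, 0, 0],
    [0.3, 3.5, 0, 0],
    [0.3, 3.5, 0, 0],
    [0, 0, 0, 0],
    [0, 0, 0, 0],
    [0, 0, 0, 0]
  ]
}}

```text
time_s: 2.0
eef_pos: [0.4785, -0.0851, 0.2924]
tool_rot: [-0.706, 0.707, -0.035, 0.036]
contact_force: [-0.1, -0.9, 0.4]
opening: 0.087
```

Run:
```python
from rig import ctrl,capture,camera_info
import cv2,pickle
ci=camera_info('wrist'); pickle.dump(ci,open('ci2.pkl','wb'))
a=capture('wrist')[:,:,::-1]
cv2.imwrite("pics/wrist2.png",a)
cv2.imwrite("pics/w2a.png",cv2.resize(a[20:160,220:420],None,fx=4,fy=4,interpolation=cv2.INTER_CUBIC))
```

```text
(no output)
```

View pics/wrist2.png

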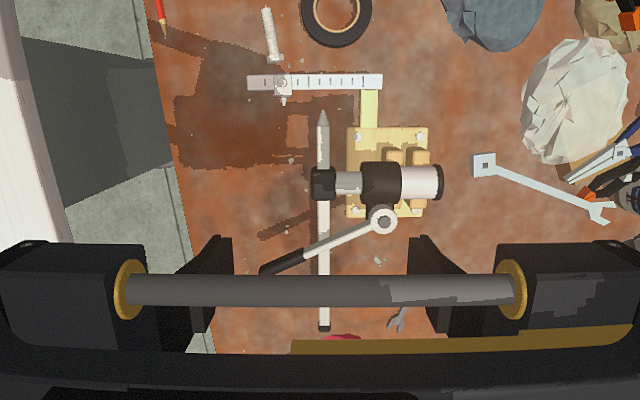

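View pics/w2a.png

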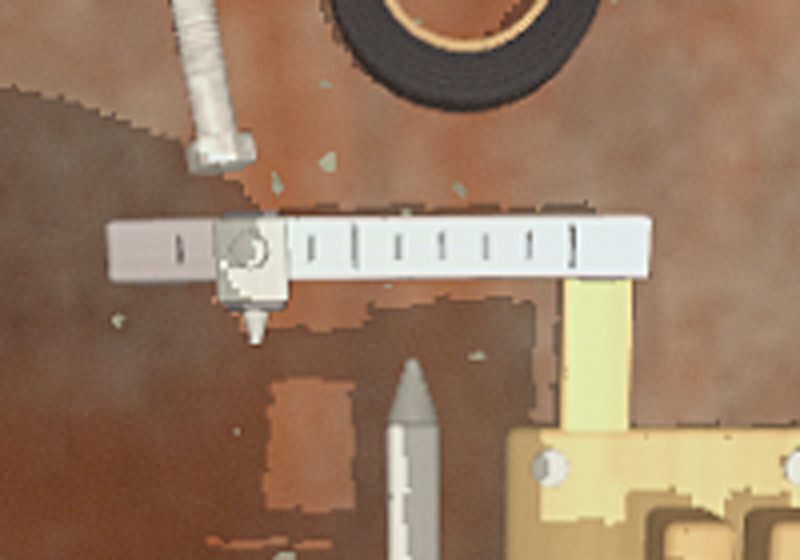

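Clear view: pointer tip at (284.2,105.5), bar point at (322.8,110.3), cap end at (324,329), pivot at (383,221), lever end at about (263,271).

Run:
```python
from h import *
import pickle
ci=pickle.load(open('ci2.pkl','rb'))
P={n:atz(px,z,ci) for n,px,z in [('ptr',(284.2,105.5),.05),('tip',(322.8,110.3),.05),('cap',(324,329),.05),('pivot',(383,221),.081),('lev',(263,271),.07)]}
for n in P: print(n,P[n].round(4))
d=P['tip']-P['cap']; yaw=np.arctan2(-d[0],d[1]); print('yaw',yaw,'len',np.linalg.norm(d))
ex=np.array([np.cos(yaw),np.sin(yaw),0]); ey=np.array([-np.sin(yaw),np.cos(yaw),0])
v=P['ptr']-P['tip']; print('ptr-tip along x,y',v@ex,v@ey)
print('grip',P['cap']+.03*ey)
X=np.load('X.npy')
w=P['lev']-P['pivot'];w[2]=0; print('lev len',np.linalg.norm(w),'ang',np.arctan2(-(w@ey),-(w@ex)))
```

```text
ptr [ 0.4533 -0.0129  0.05  ]
tip [ 0.4881 -0.0208  0.05  ]
cap [ 0.4665 -0.2537  0.05  ]
pivot [ 0.5327 -0.1224  0.081 ]
lev [ 0.4146 -0.1666  0.07  ]
yaw -0.09256102693327735 len 0.2338662996607214
ptr-tip along x,y -0.03533216852881843 0.004657988921880962
grip [ 0.4692529  -0.22382441  0.05      ]
lev len 0.12606560136244224 ang 0.4503843060019344
```

{"op": "move_arm", "data": {
  "series": [
    [-0.25, -3.5, 0, 0],
    [-0.25, -3.5, 0, 0],
    [-0.25, -3.5, 0, 0],
    [-0.2, -3.4, 0, 0],
    [0, 0, -3, 0],
    [0, 0, -3, 0],
    [0, 0, -2, 0],
    [0, 0, 0, 0]
  ],
  "hand": 6
}}

```text
time_s: 2.72
eef_pos: [0.4661, -0.2237, 0.2084]
tool_rot: [0.708, -0.705, 0.039, -0.034]
contact_force: [-0.5, 0.0, -0.1]
opening: 0.0605
```

Run:
```python
from rig import ctrl,capture,camera_info
import cv2
s=ctrl.get_state(); print(s['eef_pos'],s['tool_rot'],s['opening'])
a=capture('wrist')[:,:,::-1]
cv2.imwrite("pics/wrist3.png",a)
a=capture('scene')[:,:,::-1]
cv2.imwrite("pics/s3.png",cv2.resize(a[100:300,225:465],None,fx=3,fy=3,interpolation=cv2.INTER_CUBIC))
```

```text
[ 0.4661141  -0.22368328  0.20843106] [ 0.70780348 -0.70451643  0.03900611 -0.03390216] 0.06048652253474745
```

View pics/wrist3.png

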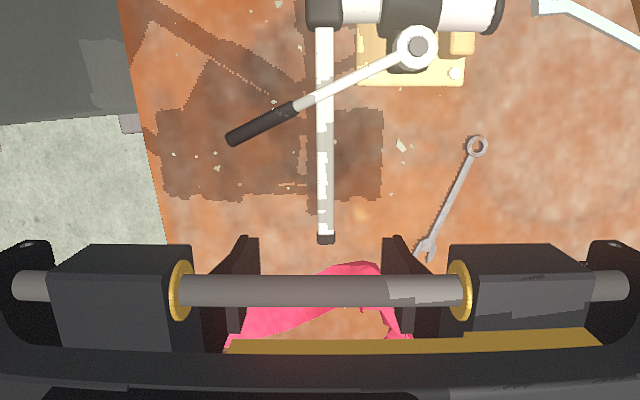

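View pics/s3.png

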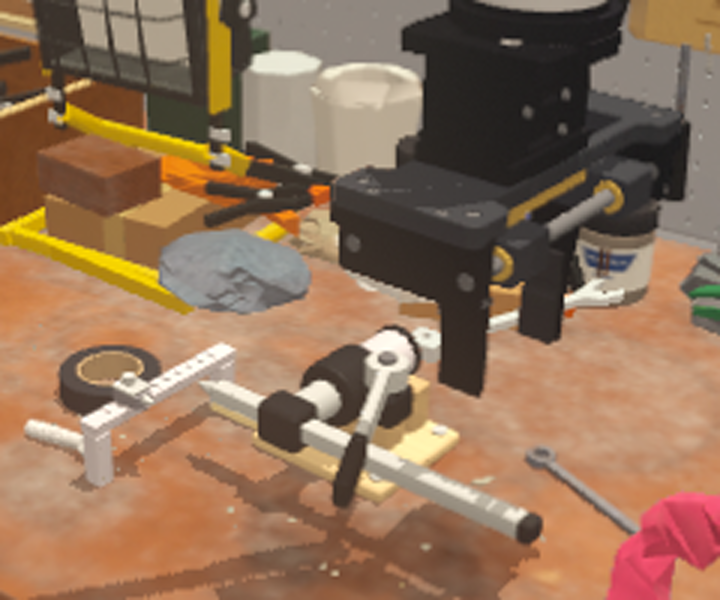

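{"op": "move_arm", "data": {
  "series": [
    [0.25, 0, -2, 0],
    [0, 0, -2.5, 0],
    [0, 0, -2.5, 0],
    [0, 0, -2, 0],
    [0, 0, -1.2, 0],
    [0, 0, -0.5, 0],
    [0, 0, 0, 0],
    [0, 0, 0, 0]
  ]
}}

```text
time_s: 3.48
eef_pos: [0.4722, -0.2235, 0.1064]
tool_rot: [-0.706, 0.707, -0.034, 0.036]
contact_force: [0.4, 0.4, 0.0]
opening: 0.0601
```

Run:
```python
from rig import ctrl,capture,camera_info
import cv2
s=ctrl.get_state(); print(s['eef_pos'],s['contact_force'],s['opening'])
a=capture('scene')[:,:,::-1]
cv2.imwrite("pics/s4.png",cv2.resize(a[150:300,225:465],None,fx=3,fy=3,interpolation=cv2.INTER_CUBIC))
```

```text
[ 0.4721955  -0.22352633  0.10644441] [0.43806253 0.38393645 0.0156515 ] 0.06008972204810168
```

View pics/s4.png

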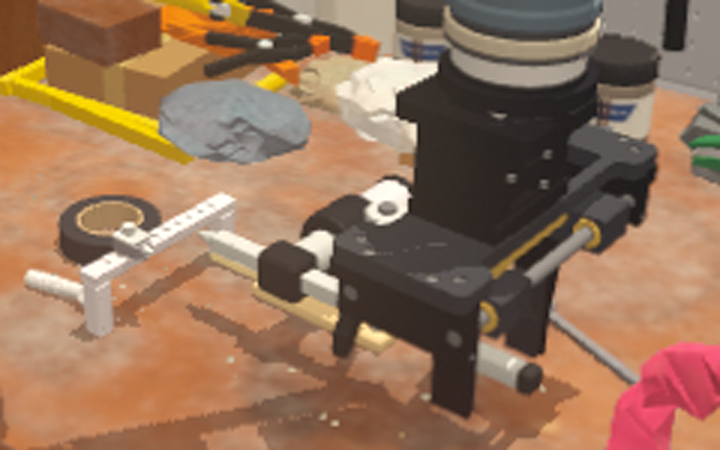

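The bar is between the fingers. I'll go down slightly and close.

{"op": "move_arm", "data": {
  "series": [
    [0, 0, -0.4, 0],
    [0, 0, 0, 0],
    [0, 0, 0, 0],
    [0, 0, 0, 0],
    [0, 0, 0, 0],
    [0, 0, 0, 0],
    [0, 0, 0, 0],
    [0, 0, 0, 0]
  ],
  "hand": 0.8,
  "squeeze": 15
}}

```text
time_s: 4.2
eef_pos: [0.4707, -0.2224, 0.1012]
tool_rot: [0.706, -0.706, 0.035, -0.034]
contact_force: [-8.1, -4.0, 2.7]
opening: 0.0147
```

{"op": "move_arm", "data": {
  "series": [
    [0, 0, 0, 0],
    [0, 0, 0, 0],
    [0, 0, 0, 0]
  ]
}}

```text
time_s: 4.45
eef_pos: [0.4694, -0.2222, 0.1011]
tool_rot: [0.707, -0.706, 0.036, -0.033]
contact_force: [-4.8, -1.7, 2.5]
opening: 0.0122
```

Run:
```python
from rig import ctrl,capture,camera_info
import cv2
s=ctrl.get_state(); print(s['eef_pos'],s['contact_force'],s['ft_torque'],s['opening'])
a=capture('scene')[:,:,::-1]
cv2.imwrite("pics/s5.png",cv2.resize(a[180:300,245:425],None,fx=4,fy=4,interpolation=cv2.INTER_CUBIC))
```

```text
[ 0.46935695 -0.22218597  0.10105207] [-4.83283256 -1.70166795  2.46787693] [-0.25309377  0.78597945  0.09320562] 0.012177020705704644
```

View pics/s5.png

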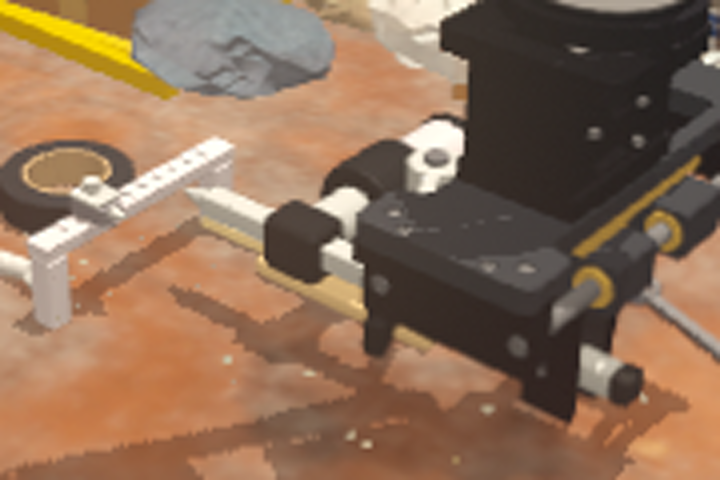

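{"op": "move_arm", "data": {
  "series": [
    [-0.6, 0.06, 0, 0],
    [-0.6, 0.06, 0, 0],
    [-0.6, 0.06, 0, 0],
    [-0.6, 0.06, 0, 0],
    [-0.6, 0.05, 0, 0],
    [0, 0, 0, 0],
    [0, 0, 0, 0],
    [0, 0, 0, 0]
  ]
}}

```text
time_s: 5.17
eef_pos: [0.4419, -0.2197, 0.1011]
tool_rot: [-0.706, 0.706, -0.035, 0.035]
contact_force: [3.5, 2.7, -3.5]
opening: 0.0119
```

Run:
```python
from rig import ctrl,capture,camera_info
import cv2
s=ctrl.get_state(); print(s['eef_pos'],s['contact_force'],s['ft_torque'],s['opening'])
a=capture('scene')[:,:,::-1]
cv2.imwrite("pics/s6.png",cv2.resize(a[210:270,235:335],None,fx=8,fy=8,interpolation=cv2.INTER_CUBIC))
a=capture('side')[:,:,::-1]
cv2.imwrite("pics/d6.png",cv2.resize(a[160:260,290:390],None,fx=6,fy=6,interpolation=cv2.INTER_CUBIC))
cv2.imwrite("pics/w6.png",capture('wrist')[:,:,::-1])
```

```text
[ 0.44190539 -0.21965     0.10112408] [ 3.53024377  2.73802554 -3.4621919 ] [ 0.44295081 -0.68161629  0.09006131] 0.011850002930487956
```

View pics/s6.png

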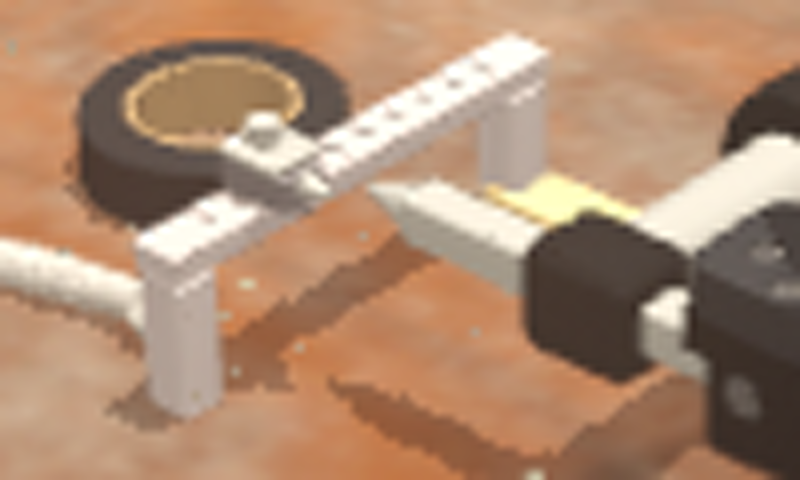

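View pics/d6.png

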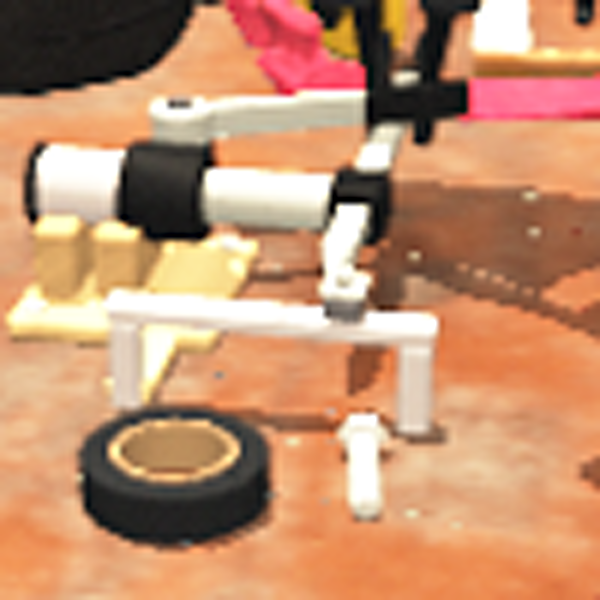

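View pics/w6.png

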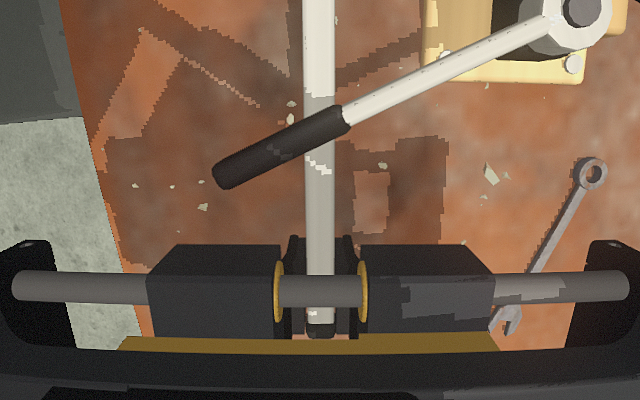

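Grip centred on the bar, lever untouched. Bar point in the scene at (281,233.4), pointer tip at (276.2,233.8).

```bash
cat > m.py <<'E'
from h import *
import sys
sc=camera_info('scene')
u0,v0,u1,v1=map(float,sys.argv[1:5])
y=-.095
ex=np.array([np.cos(y),np.sin(y),0]);ey=np.array([-np.sin(y),np.cos(y),0])
b=atz((u0,v0),.05,sc);p=atz((u1,v1),.05,sc);print(b,p,'leg-ptr x',(b-p)@ex,'y',(b-p)@ey)
E
python3 m.py 281 233.4 276.25 233.75; python3 m.py 292 228 276.25 233.75
```

```text
[ 0.45973399 -0.01993675  0.05      ] [ 0.45394441 -0.01378986  0.05      ] leg-ptr x 0.006346548206293426 y -0.0055699826961197775
[ 0.48601    -0.02453981  0.05      ] [ 0.45394441 -0.01378986  0.05      ] leg-ptr x 0.03294071006981846 y -0.00765981738504143
```

{"op": "move_arm", "data": {
  "series": [
    [-0.35, 0.03, 0, 0],
    [-0.3, 0.03, 0, 0],
    [0, 0, 0, 0],
    [0, 0, 0, 0],
    [0, 0, 0, 0]
  ]
}}

```text
time_s: 5.73
eef_pos: [0.4354, -0.2191, 0.1011]
tool_rot: [-0.706, 0.706, -0.035, 0.035]
contact_force: [4.3, 3.1, -3.6]
opening: 0.0118
```

Run:
```python
from rig import ctrl,capture,camera_info
import cv2
s=ctrl.get_state(); print(s['eef_pos'],s['contact_force'],s['ft_torque'],s['opening'])
a=capture('scene')[:,:,::-1]
cv2.imwrite("pics/s7.png",cv2.resize(a[210:270,235:335],None,fx=8,fy=8,interpolation=cv2.INTER_CUBIC))
a=capture('side')[:,:,::-1]
cv2.imwrite("pics/d7.png",cv2.resize(a[160:260,290:390],None,fx=6,fy=6,interpolation=cv2.INTER_CUBIC))
```

```text
[ 0.43544995 -0.21906558  0.10112619] [ 4.26740177  3.09849507 -3.64309498] [ 0.47247367 -0.81279244  0.04726517] 0.011766869738400161
```

View pics/s7.png

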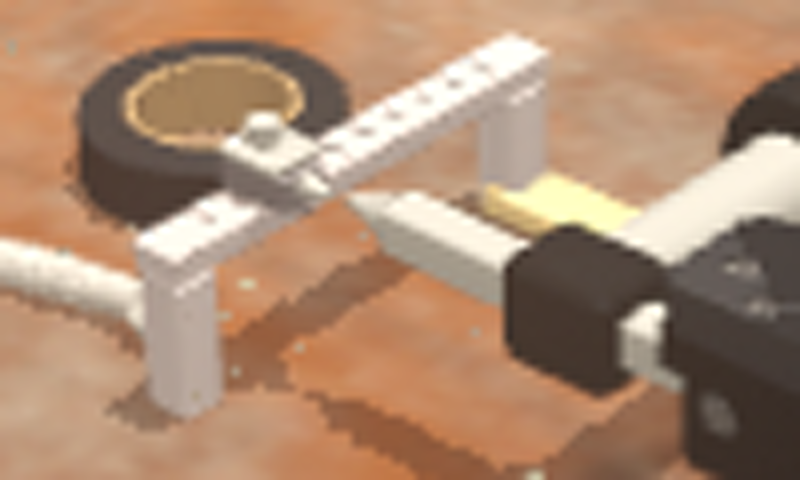

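View pics/d7.png

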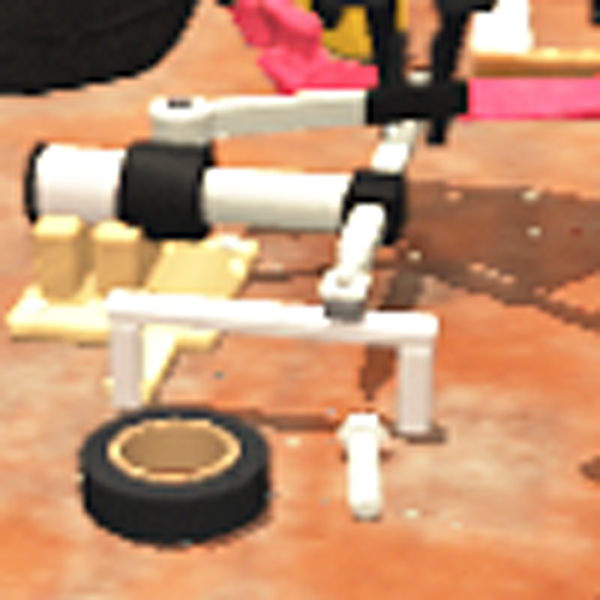

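Bar point now at crop (348,197), i.e. pixel (278.5,234.6), with the pointer at (276.2,233.8).

```bash
python3 m.py 278.5 234.6 276.25 233.75;python3 m.py 278.5 234.6 275.9 234.1; python3 -c "
from h import *
X=np.load('X.npy');sc=camera_info('scene')
for y in(-.092,-.1):
  ex=np.array([np.cos(y),np.sin(y),0]);ey=np.array([-np.sin(y),np.cos(y),0])
  b=atz((278.5,234.6),.05,sc)
  for d in(-.002,0,.002): print(y,d,proj(b+.004*ey+d*ex,sc))
"
```

```text
[ 0.45397702 -0.01885889  0.05      ] [ 0.45394441 -0.01378986  0.05      ] leg-ptr x 0.0005132938245825516 y -0.005043076418427263
[ 0.45397702 -0.01885889  0.05      ] [ 0.45265591 -0.01403206  0.05      ] leg-ptr x 0.001773011451395473 y -0.004679745481362221
-0.092 -0.002 [[276.08337009 234.28453079]]
-0.092 0 [[276.8698344  233.83737629]]
-0.092 0.002 [[277.65375498 233.39165461]]
-0.1 -0.002 [[276.08954769 234.2743232 ]]
-0.1 0 [[276.882449   233.83025789]]
-0.1 0.002 [[277.67280411 233.38760481]]
```

{"op": "move_arm", "data": {
  "series": [
    [-0.1, 0, 0, 0],
    [0, 0, 0, 0],
    [0, 0, 0, 0],
    [0, 0, 0, 0],
    [0, 0, 0, 0],
    [0, 0, 0, 0]
  ]
}}

```text
time_s: 6.33
eef_pos: [0.4345, -0.219, 0.1011]
tool_rot: [-0.706, 0.706, -0.035, 0.035]
contact_force: [3.1, 2.8, -4.2]
opening: 0.012
```

{"op": "move_arm", "data": {
  "series": [
    [0.05, 0.5, 0, 0],
    [0.05, 0.5, 0, 0],
    [0.05, 0.5, 0, 0],
    [0.05, 0.5, 0, 0],
    [0, 0, 0, 0]
  ]
}}

```text
time_s: 6.75
eef_pos: [0.4424, -0.2073, 0.1029]
tool_rot: [-0.7, 0.712, -0.028, 0.04]
contact_force: [3.9, -17.8, -2.9]
opening: 0.0118
```

Run:
```python
from rig import ctrl,capture,camera_info
import cv2
s=ctrl.get_state(); print(s['eef_pos'],s['contact_force'],s['ft_torque'],s['opening'])
a=capture('scene')[:,:,::-1]
cv2.imwrite("pics/s8.png",cv2.resize(a[200:290,235:425],None,fx=4.2,fy=4.2,interpolation=cv2.INTER_CUBIC))
cv2.imwrite("pics/w8.png",capture('wrist')[:,:,::-1])
```

```text
[ 0.44242717 -0.20733226  0.10286539] [  3.94839517 -17.81380848  -2.87882178] [-2.91797923e+00 -4.99579461e-01 -8.50139503e-04] 0.01177959530880332
```

View pics/s8.png

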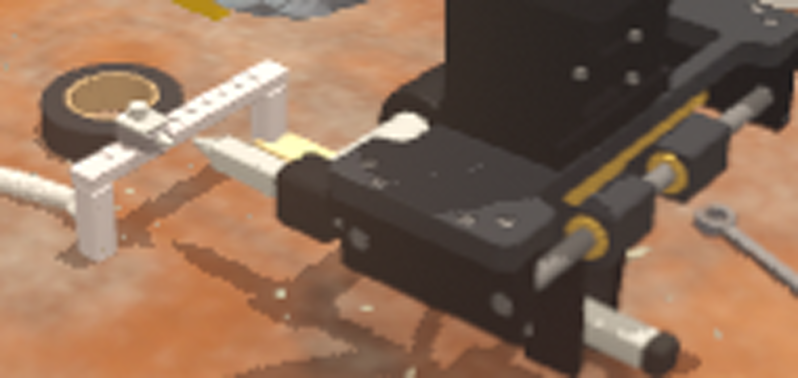

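View pics/w8.png

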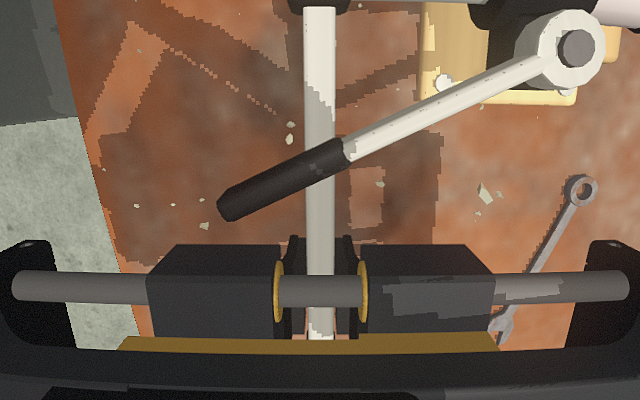

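With a 15 N squeeze the fingers drag about 18 N along the bar. That bends the arm, and the leg slipped in a few mm. I'll lighten the grip and check.

{"op": "move_arm", "data": {
  "series": [
    [0, 0, 0, 0],
    [0, 0, 0, 0],
    [0, 0, 0, 0]
  ],
  "squeeze": 8
}}

```text
time_s: 7.1
eef_pos: [0.4411, -0.2057, 0.1028]
tool_rot: [-0.702, 0.711, -0.03, 0.04]
contact_force: [4.7, -11.8, 0.1]
opening: 0.012
```

```bash
cat > look.py <<'E'
import sys
from rig import ctrl,capture,camera_info
import cv2
n=sys.argv[1]
s=ctrl.get_state(); print(s['time_s'],s['eef_pos'],s['contact_force'],s['ft_torque'],s['opening'])
a=capture('scene')[:,:,::-1]
c=cv2.resize(a[210:270,235:335],None,fx=7,fy=7,interpolation=cv2.INTER_CUBIC)
cv2.imwrite(f"pics/s{n}.png",c)
cv2.imwrite(f"pics/w{n}.png",capture('wrist')[:,:,::-1])
E
python3 look.py 9
```

```text
7.1 [ 0.44114691 -0.20565115  0.10284629] [  4.66349797 -11.83612081   0.07984194] [-1.90124922 -0.62953855  0.03627537] 0.011971470524853882
```

View pics/s9.png

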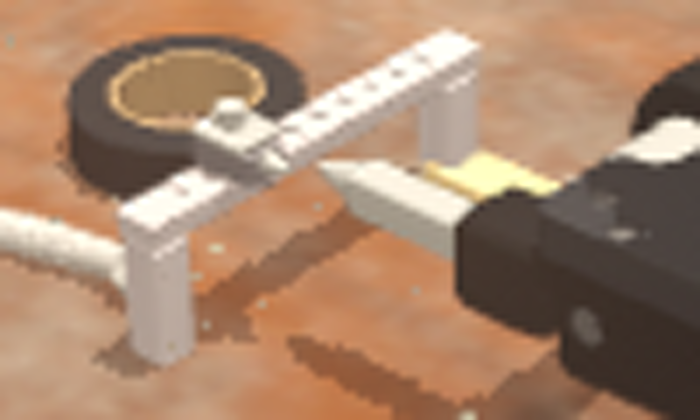

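View pics/w9.png

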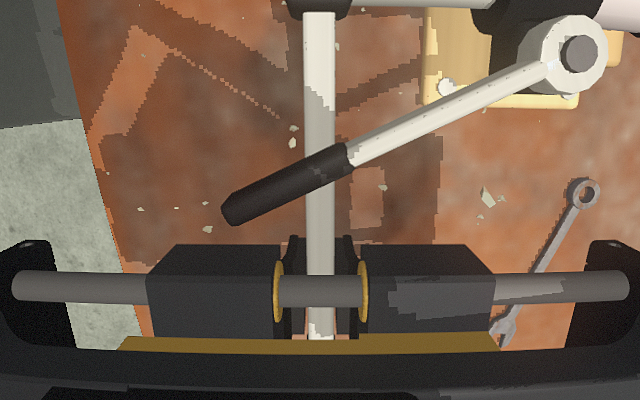

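The leg is about +5.5 mm off (bar point at (280.6,233.9)). The arm gives radially under the drag. I'll use a lighter squeeze and correct x.

{"op": "move_arm", "data": {
  "series": [
    [-0.3, 0, 0, 0],
    [-0.1, 0.2, 0, 0],
    [0, 0.3, 0, 0],
    [0, 0, 0, 0],
    [0, 0, 0, 0]
  ],
  "squeeze": 5.5
}}

```text
time_s: 7.62
eef_pos: [0.4361, -0.1987, 0.1026]
tool_rot: [-0.703, 0.71, -0.031, 0.039]
contact_force: [4.3, -7.3, 0.3]
opening: 0.012
```

```bash
python3 look.py 10
```

```text
7.6167 [ 0.4361229  -0.19874084  0.10260077] [ 4.3042957  -7.34434955  0.2792972 ] [-1.17585054 -0.77067849  0.08211044] 0.011996225763797424
```

View pics/s10.png

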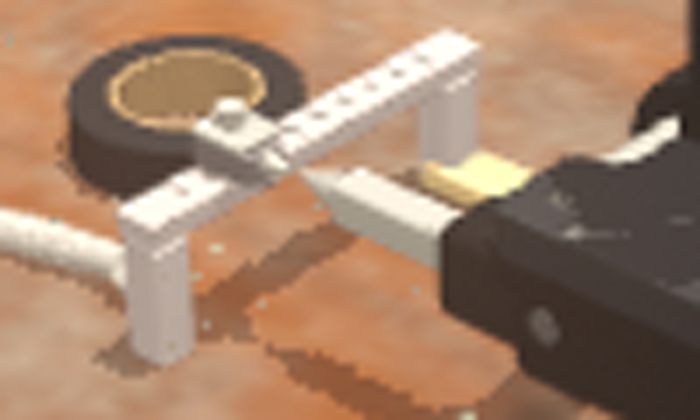

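View pics/w10.png

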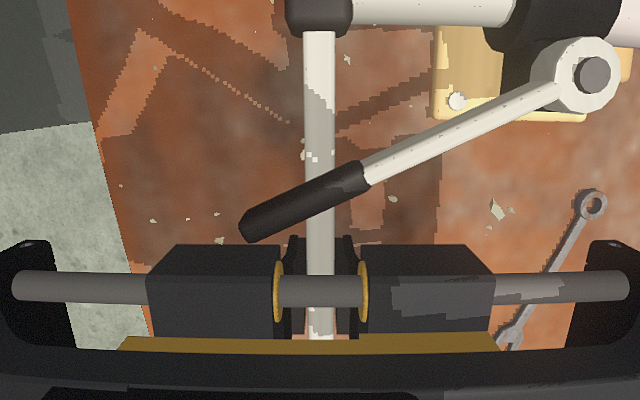

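On the mark again (under 1 mm off), with the lever still open. Hold briefly, then slide on.

{"op": "move_arm", "data": {
  "series": [
    [0, 0, 0, 0],
    [0, 0, 0, 0],
    [0, 0, 0, 0],
    [0.05, 0.5, 0, 0],
    [0.05, 0.5, 0, 0],
    [0.05, 0.5, 0, 0],
    [0.05, 0.5, 0, 0],
    [0, 0, 0, 0]
  ]
}}

```text
time_s: 8.38
eef_pos: [0.4382, -0.1781, 0.1025]
tool_rot: [-0.703, 0.709, -0.031, 0.039]
contact_force: [5.1, -5.5, 0.9]
opening: 0.0119
```

```bash
python3 look.py 11
```

```text
8.3833 [ 0.43823476 -0.17805798  0.10250027] [ 5.09306852 -5.4834076   0.93361041] [-0.95612104 -0.94040047  0.05689505] 0.011924995457124556
```

View pics/s11.png

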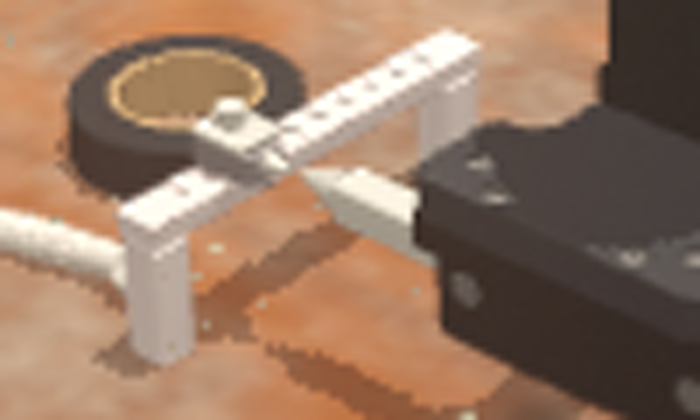

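View pics/w11.png

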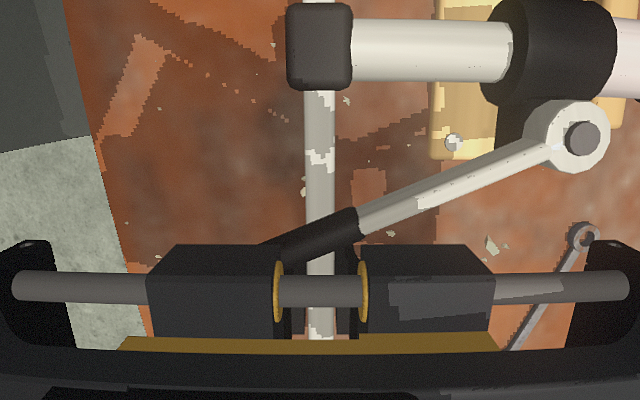

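Still on the mark, and the fingers are about to meet the lever. Continuing.

{"op": "move_arm", "data": {
  "series": [
    [0.04, 0.5, 0, 0],
    [0.04, 0.5, 0, 0],
    [0.04, 0.5, 0, 0],
    [0.04, 0.5, 0, 0],
    [0, 0, 0, 0],
    [0, 0, 0, 0]
  ]
}}

```text
time_s: 8.98
eef_pos: [0.4401, -0.158, 0.1025]
tool_rot: [-0.703, 0.709, -0.031, 0.039]
contact_force: [5.1, -5.2, 0.9]
opening: 0.0119
```

```bash
python3 look.py 12
```

```text
8.9833 [ 0.44006954 -0.15801894  0.10249639] [ 5.07160749 -5.15534944  0.85648782] [-0.85958191 -0.90364006  0.04338621] 0.011921072952266824
```

View pics/s12.png

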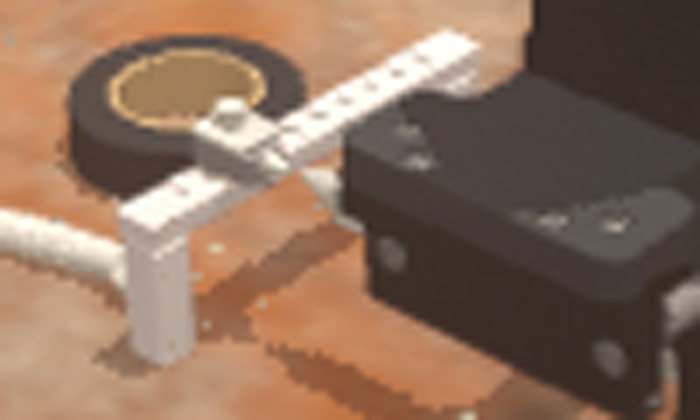

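View pics/w12.png

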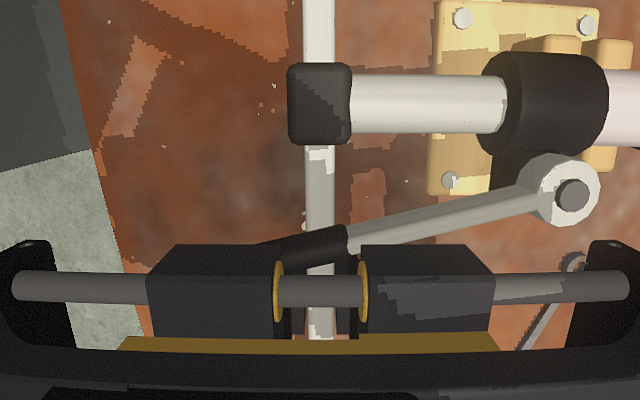

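The lever is swinging shut and the bar point is unmoved at crop (302,172). Continuing.

{"op": "move_arm", "data": {
  "series": [
    [0.045, 0.5, 0, 0],
    [0.045, 0.5, 0, 0],
    [0.045, 0.5, 0, 0],
    [0.045, 0.5, 0, 0],
    [0, 0, 0, 0],
    [0, 0, 0, 0]
  ]
}}

```text
time_s: 9.58
eef_pos: [0.4417, -0.1376, 0.1024]
tool_rot: [-0.704, 0.709, -0.031, 0.039]
contact_force: [4.5, -4.4, 1.0]
opening: 0.0119
```

```bash
python3 look.py 13
```

```text
9.5833 [ 0.44170737 -0.13761614  0.10237788] [ 4.4618385  -4.42725497  1.0120582 ] [-0.83208266 -0.88662715  0.04664441] 0.011947577590371546
```

View pics/w13.png

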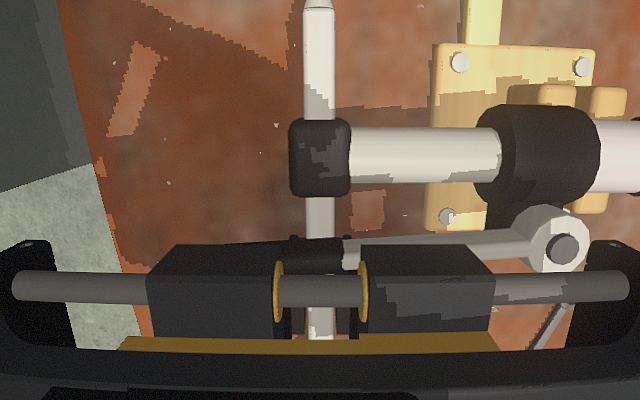

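{"op": "move_arm", "data": {
  "series": [
    [0.02, 0.3, 0, 0],
    [0.02, 0.3, 0, 0],
    [0, 0.2, 0, 0],
    [0, 0, 0, 0],
    [0, 0, 0, 0]
  ]
}}

```text
time_s: 10.1
eef_pos: [0.4423, -0.131, 0.1024]
tool_rot: [-0.703, 0.709, -0.03, 0.038]
contact_force: [2.8, -12.0, -0.1]
opening: 0.0122
```

```bash
python3 look.py 14
```

```text
10.1 [ 0.44229893 -0.13101079  0.10239875] [  2.78913582 -12.02559575  -0.05461513] [-1.70162795 -0.50977271  0.23462762] 0.01219681973305833
```

View pics/w14.png

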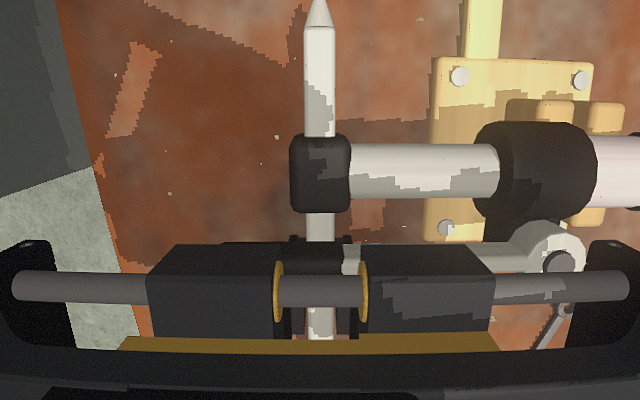

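The lateral force jumped from 4.4 to 12 N, so the lever is at its stop. I'll verify the leg and lever from the side and scene cameras.

{"op": "move_arm", "data": {
  "series": [
    [0, 0, 0, 0],
    [0, 0, 0, 0],
    [0, 0, 0, 0],
    [0, 0, 0, 0]
  ]
}}

```text
time_s: 10.53
eef_pos: [0.4423, -0.131, 0.1024]
tool_rot: [-0.703, 0.709, -0.03, 0.038]
contact_force: [2.7, -11.9, -1.1]
opening: 0.0117
```

```bash
python3 look.py 15
python3 - <<'E'
from rig import capture
import cv2
a=capture('side')[:,:,::-1]
cv2.imwrite("pics/d15.png",cv2.resize(a[150:260,280:410],None,fx=5.4,fy=5.4,interpolation=cv2.INTER_CUBIC))
E
```

```text
10.5333 [ 0.44232738 -0.13102447  0.10238448] [  2.70455294 -11.92315032  -1.06524941] [-1.69441588 -0.48908131  0.27411531] 0.01169294989119684
```

View pics/s15.png

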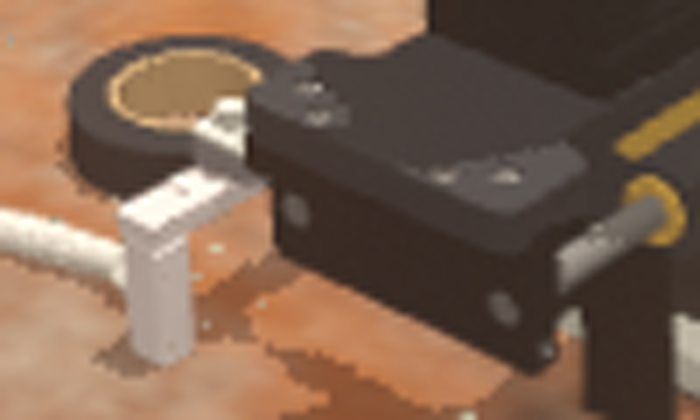

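View pics/d15.png

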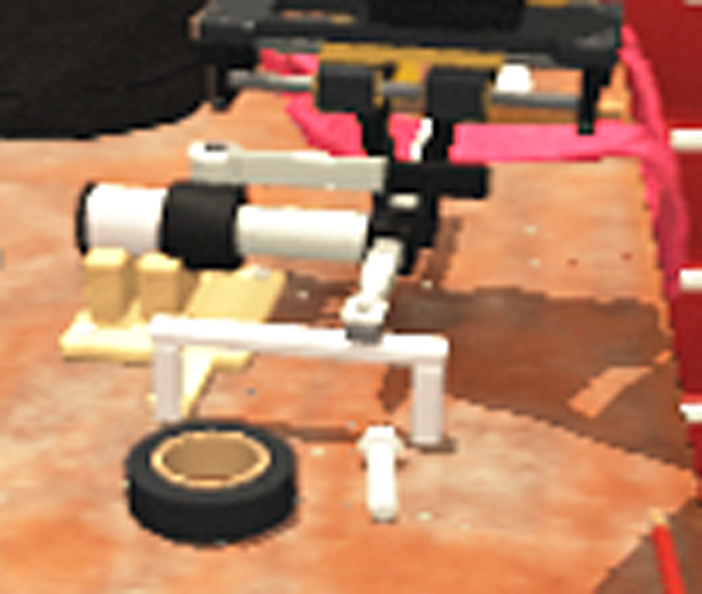

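Run:
```python
from h import *
from rig import camera_info
w=camera_info('wrist');sd=camera_info('side')
y=-.095; ex=np.array([np.cos(y),np.sin(y),0]);ey=np.array([-np.sin(y),np.cos(y),0])
ptr=np.array([.4533,-.0129,.05])
t=atz((319.5,1),.05,w); print('tip by wrist',t,(t-ptr)@ex,(t-ptr)@ey)
piv=np.array([.5327,-.1224,.081])
for px in [(370.4,181.5),(370.4,183.3),(370.4,185)]:
    l=atz(px,.07,sd); v=l-piv; print('lever end',l, 'ang',np.arctan2(-(v@ey),-(v@ex)),np.hypot(v@ex,v@ey))
for a in (0,.06,.12):
    print(a,proj([piv*[1,1,0]+[0,0,.07]-.13*(np.cos(a)*ex+np.sin(a)*ey)],sd))
```

```text
tip by wrist [ 0.453765  -0.0210877  0.05     ] 0.0012395642892205844 -0.008106676271894951
lever end [ 0.40562405 -0.12454873  0.07      ] ang 0.11190743914004624 0.1270941173996641
lever end [ 0.40552698 -0.11153604  0.07      ] ang 0.009780263462613731 0.1276362172094659
lever end [ 0.40543735 -0.09955044  0.07      ] ang -0.08265364054918942 0.1292976543603373
0 [[371.30334264 183.53328483]]
0.06 [[371.52339763 182.45427303]]
0.12 [[371.55349496 181.38397286]]
```

View pics/w15.png

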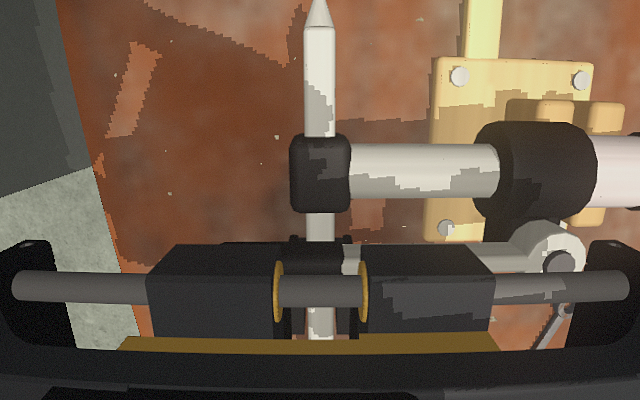

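The lever reads about 0.01 rad and the leg is about 1 mm from the mark. I'll firm the grip a little for margin and check for movement.

{"op": "move_arm", "data": {
  "series": [
    [0, 0, 0, 0],
    [0, 0, 0, 0],
    [0, 0, 0, 0],
    [0, 0, 0, 0],
    [0, 0, 0, 0],
    [0, 0, 0, 0]
  ],
  "squeeze": 8
}}

```text
time_s: 11.18
eef_pos: [0.4423, -0.131, 0.1024]
tool_rot: [-0.703, 0.709, -0.03, 0.038]
contact_force: [1.9, -12.3, -0.1]
opening: 0.0119
```

Run:
```python
from rig import ctrl
s=ctrl.get_state(); print(s['time_s'],s['eef_pos'],s['contact_force'],s['opening'])
if abs(s['eef_pos'][0]-.4425)<.0015: print(ctrl.job_done())
```

```text
11.1833 [ 0.44227872 -0.13102586  0.10239689] [  1.90828483 -12.27225299  -0.07770063] 0.011866474397784361
the job is handed in; nothing more can be done
None
```

The job is handed in at 11.2 s, with the leg at the mark, the lever closed and the bar still held. I gripped the bar near its right end, drew the leg out about 35 mm to the pointer and held it there. Then I slid the fingers left along the bar until the lever met its stop.

**Last checks**
- **Leg:** by the wrist camera it stands about 1 mm from the mark, and the hand's own position puts it within about 0.6 mm. The bar point was near the picture's edge, and its sideways position came out about 4 mm off what it should be.
- **Lever:** about 0.01 rad from closed in the side view. The sideways force rose from 4 to 12 N as it reached the stop.
- **Grip:** 8 N squeeze, opening 12 mm (the bar's width), and the hand was not moving.
- **Other things:** the pointer, tape and bolt looked unmoved in the pictures. I did not measure them or the spanner at the end.

**One slip on the way:** the first slide, at 15 N squeeze, dragged too hard. The leg went about 6–7 mm off the mark while the lever was still fully open. I eased the squeeze to 8 and then 5.5 N and brought the leg back to the mark. I held it there again before touching the lever, and it stayed on the mark after that.

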